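# Try a cast spacer blade in the rib clamp

## Robot

A 6-joint arm with a two-finger parallel gripper is mounted at the origin on the work surface. World frame = base frame: x ahead of the robot, y to its left, z up, the work surface at z = 0. Lengths are in m, angles in rad, forces in N, time in s.
With the tool pointing down it reaches from about 0.25 to 0.8 m from the base axis. Payload 3.9 kg.
Tool frame: the origin (TCP) lies on the centre line of the jaws, within the pads' length; the fingertips stand 19 mm ahead of it and the grasp point (between the pads) is the TCP; z points along the fingers, y is the line along which they close (so a half turn about z gives the same grasp; the last joint's range is limited). The gripper opens to 85 mm and grips with 20 to 120 N. Pads are 22 mm wide; open, the fingers measure 114 mm over their backs; the gripper's body (76 mm by 85 mm) begins 54 mm behind the grasp point. The pads swing forward as they close: fully open they stand 13 mm farther back than shut.
Start: joints at [1.177, 0.26, -0.138, 1.173, 0, 1.571], TCP at [0.201, 0.485, 0.215] pointing down, gripper open.
Joint ranges: [-2.78, 2.78], [-0.83, 1.72], [-1.28, 1.37], [-1.9, 2.12], [-1.57, 1.48], [-3.14, 3.14]. Speed limits (rad/s): [2.57, 2.57, 3.14, 3.14, 3.14, 3.14].

## Interface

Orientations are given as a rotation vector (axis times angle).
In Python, from rig import readout, capture, camera_info, env gives the robot as it stands.
- The arm moves only by the shell command python3 -m inch [FORCE], which reads ROWS from standard input. ROWS is a JSON object whose key "motion" holds a list of rows, 1 to 20 of them, each of 5 numbers: the finger opening in m, then dx, dy, dz in shares of the most that a row can go, 1 being 62.5 mm, then a turn about the tool's z in units of 0.25 rad; each row shifts and turns the commanded pose from where the row before left it, along the tool's axes as they then stand; what a row does not reach is not made up. A row lasts 1/8 s, in which the tool goes at most 0.0625 m and 0.188 rad, less where a joint would pass 70% of its speed; a pose out of reach is approached as far as the arm can. The fingers move at their own pace and stop on an object; FORCE is the grip in N (left out, the last holds). Time passes only in rows, so rows that do not move let the fingers close. It prints the time, the measured TCP pose, the force, the opening and the grip force at its end. Input that does not fit is refused with a message, and nothing moves.
- readout.observe(): the state, without advancing time (a new reading comes with each control period).
- capture(name): name is "scene" or "top" or "wrist"; returns (picture, depth): 400x640x3 uint8, red, green, blue; 400x640 float32, m along the optical axis (not along the pixel's ray), 0 where there is no reading.
- camera_info(name): a dict with "camera_matrix" (3x3 intrinsics, pixels), "dist_coeffs" ([k1, k2, p1, p2, k3] as OpenCV has them; the pictures are not rectified), "cam_to_world" (4x4, takes a point from camera to world coordinates). Camera axes: x right, y down, z forward; pixel columns grow to the right and rows downward; lengths in m; the calibration is good to about 2 mm. A picture is of the moment at which its call begins: read the wrist's pose just before it. camera_info takes no time and is no camera call; for the wrist camera it gives the pose at the moment of the call.
- env.close_job(): hands the job in; it is judged then, once.
The state is a dict: "time_s": time; "joint_pos": joint angles; "joint_velocities": joint speeds; "joint_torque": joint torques, N m; "tool_pos": TCP position; "eef_rot": TCP orientation; "wrist_force": force on the tool from outside, world axes, zero at the start; "wrist_torque": the same for the moment, N m; "gripper_width": finger opening in m; "grasp_force": force on a finger pad.
Only numpy, scipy, OpenCV 4.12 (cv2) and the standard library are available. Lean on these libraries where they do the work, as an engineer would, in place of code of your own. Each camera call takes 0.05 s, during which the arm holds its last target. There are 200 camera calls.

## Task

Lift the orange cast blade by its grip straight up out of its open mould, carry it to the rib clamp and slide it, upright and flat along the silver fixed plate, down between the two plates until it drags snugly against both and the brass sprung plate has just begun to give (about 2 mm; never force it open by more than 4 mm). Stop there and finish while still holding the blade at that depth in the gripper; do not let go. Leave the paint tin, the glue jar and the brush alone.

Things in the scene. Friction and masses are not known exactly. Their poses are not given: they have to be found in the camera images.
- blade: Orange plastic blade, 60 g: flat blade 30 (x) by 6 (y) by 75 mm long pointing down, under a grip bar 50 (x) by 14 (y) by 30 mm tall, to grip across y. Symmetric under a half turn. Origin: centre of its lower end, z up; the bar spans z = 75 to 105 mm. Starts upright in the mould, lower end 17 mm above the table (68 mm below the mould's top), underside of the bar 7 mm above the mould.
- mould: Open mould, fixed: white block 100 (x) by 70 (y) by 85 mm tall between two plywood cheeks 120 by 12 by 78 mm. The slot in the middle of its top, 32 (x) by 7.5 mm (y), 68 mm deep, holds the blade, whose axes match. Origin: centre of the underside, z up. Mould and clamp may stand left or right.
- mould_top (a point): Centre of the mouth of the mould's cavity, on the mould's top face, 85 mm above the table.
- clamp: Rib clamp, fixed: grey base 110 (x) by 190 (y -50 to 140) by 12 mm, upright silver fixed plate x -40 to 40, y -10 to 0, top 90 mm above the table, two struts behind it. Origin on the underside, below the plate's inner face: the face is the plane y = 0, x runs along the gap, the gap is on the +y side, z up.
- fixed_edge (a point): Middle of the upper inner edge of the silver fixed plate, 90 mm above the table; its axes are parallel to the clamp's.
- mount: Dark steel mount that carries the sprung brass plate, fixed on the clamp's base, axes parallel to the clamp's; its upright (74 mm high) stands at y = 77 to 89 mm. Its origin is nominally the clamp's, but it sits up to 1.5 mm nearer to or farther from the fixed plate, which alters the gap.
- jaw_edge (a point): Middle of the upper inner edge of the brass plate (80 mm long, 10 thick), 90 mm above the table, at rest 12.5 to 15.5 mm from the fixed plate's face. Below it the plate leans inward: the gap narrows 1 mm every 5 mm of depth (to z = 20 mm), so the 6 mm blade set flat along the fixed plate first touches it 32 to 48 mm below the plate tops.
- jaw (a joint): How far the brass plate is pushed away from the fixed plate, in m: 0 at rest, stop at 0.010. Its spring presses with 3 N plus 1.5 N per mm; every 5 mm the blade goes deeper after touching opens it about 1 mm. The downward drag on the blade is about 1 to 2 times this side force.
- tin: Bystander: green paint tin with red lid, 104 mm across, 120 mm tall, the one nearest the work (not the group of three at the table edge). Origin: centre of its underside.
- glue: Bystander: white glue jar with blue cap, 60 mm across, 100 mm tall. Origin: centre of its underside.
- brush: Bystander: paint brush lying beyond the work. Origin: its underside, middle.
There are look-alikes about, which are no part of the job. Of the things shaped like the blade, the orange one is meant.

How it is judged:
By the outcome, as a careful person would: the job done as asked, in the order asked, and still so for the second after the job is handed in, while the arm keeps its last pose, push and grip.
It also fails if it takes over 40 s, if anything falls off the work surface, if the arm or the gripper's body presses on something with over 40 N, if the wrist force passes 120 N, or if a joint passes its speed limit or range.

## Working session

There is one attempt and no reset: what is moved stays moved. The work goes in short steps, Python scripts to look and compute and a shell command to move; the robot and the scene stay as the last step left them, time stands still between calls to the robot, and variables do not carry over. Pictures are saved under pics/ and viewed, at most 10 in all, crops included, and the job is handed in when it is done.

```bash
ls; mkdir -p pics; cat > h.py <<'E'
import numpy as np, cv2
from rig import readout, capture, camera_info, env
def snap(n,tag):
    ci=camera_info(n); p,d=capture(n)
    cv2.imwrite(f'pics/{tag}.png',p[:,:,::-1]); np.savez(f'pics/{tag}.npz',p=p,d=d,K=ci['camera_matrix'],D=ci['dist_coeffs'],T=ci['cam_to_world'])
def cloud(tag):
    f=np.load(f'pics/{tag}.npz'); p,d=f['p'],f['d']; h,w=d.shape
    u,v=np.meshgrid(np.arange(w),np.arange(h))
    n=cv2.undistortPoints(np.stack([u,v],-1).reshape(-1,1,2).astype(np.float32),f['K'],f['D']).reshape(h,w,2)
    c=np.dstack([n*d[...,None],d]); T=f['T']
    W=c@T[:3,:3].T+T[:3,3]; W[d==0]=np.nan
    return p,W
E
python3 - <<'E'
from h import *
s=readout.observe(); print(s)
for n in('scene','top','wrist'): snap(n,n+'0'); print(n, camera_info(n)['cam_to_world'])
a=cv2.imread('pics/scene0.png');b=cv2.imread('pics/top0.png')
E
```

```text
pics
{'time_s': 0.0, 'joint_pos': array([ 1.17699506e+00,  2.60635233e-01, -1.39384022e-01,  1.17268542e+00,
       -2.66363113e-06,  1.57075984e+00]), 'joint_velocities': array([-0.00228801,  0.00119788, -0.00100925,  0.00087489, -0.00031853,
        0.00122762]), 'joint_torque': array([ 7.72515377e-04, -4.05671668e+01,  2.53924870e+01,  1.86886772e-02,
        2.27757864e-04, -8.37048617e-06]), 'tool_pos': array([0.20117016, 0.48415536, 0.21398485]), 'eef_rot': array([-6.14463273e-01, -3.08053587e+00,  2.94016978e-03]), 'wrist_force': array([-0.11515417, -0.01733601, -0.05092808]), 'wrist_torque': array([ 0.00648123, -0.01022124, -0.02376217]), 'grasp_force': 0.0, 'gripper_width': 0.08525818694627425}
scene [[-0.822734    0.40505841 -0.39879375  1.04481164]
 [ 0.56836824  0.59626716 -0.56694182  0.53564191]
 [ 0.00814307 -0.69310401 -0.7207916   0.87222747]
 [ 0.          0.          0.          1.        ]]
top [[ 0.02610937 -0.99411331  0.10515244  0.54357602]
 [-0.99944832 -0.02811897 -0.01767418 -0.04491719]
 [ 0.02052691 -0.10463296 -0.99429904  0.92419559]
 [ 0.          0.          0.          1.        ]]
wrist [[ 0.38574726  0.88941068  0.24525025  0.13823246]
 [ 0.92260275 -0.37135104 -0.10441537  0.5106019 ]
 [-0.00179421  0.2665465  -0.96382039  0.37291968]
 [ 0.          0.          0.          1.        ]]
```

View pics/top0.png

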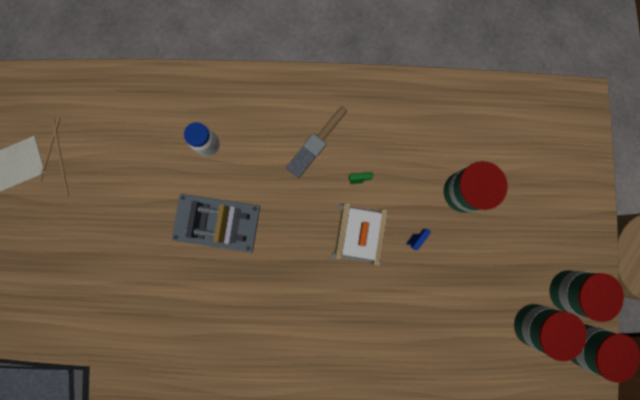

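View pics/scene0.png

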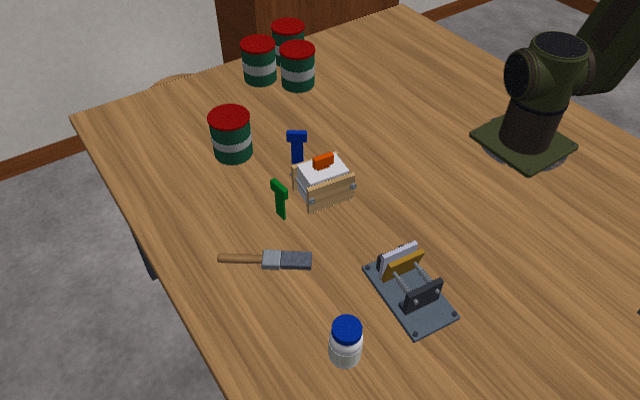

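The top view shows the orange grip at (363,234) in the mould. In the clamp at (217,223), silver is at u≈231, brass at u≈221, and the gap faces image left. The scene view agrees. I'll measure both from the two views.

```bash
cat > m.py <<'E'
from h import *
import sys
def rect(X,name):
    z=np.median(X[:,2]); (c,s,a)=cv2.minAreaRect((X[:,:2]*1000).astype(np.float32))
    print(name,len(X),'z med/max',z.round(4),X[:,2].max().round(4),'mean',X.mean(0).round(4),'rect c',np.round(c,1),'size',np.round(s,1),'ang',round(a,1))
for tag in sys.argv[1:]:
    p,W=cloud(tag); h=cv2.cvtColor(p,cv2.COLOR_RGB2HSV); H,S,V=[h[...,i].astype(int) for i in range(3)]
    x,y,z=[W[...,i] for i in range(3)]
    def sel(m): return W[m&np.isfinite(z)]
    print(tag)
    nm=(x>.3)&(x<.7)
    o=(H<12)&(S>180)&(V>120)&nm&(z>.08)&(z<.14)&(y>-.3)
    X=sel(o)
    if len(X): X=X[X[:,2]>np.percentile(X[:,2],90)-.006]; rect(X,'orange top')
    X=sel(nm&(S<60)&(V>130)&(abs(z-.085)<.005)&(y<.05)); 
    if len(X)>5: rect(X,'mould top')
    X=sel(nm&(abs(z-.09)<.005)&(y>.05)&(y<.4)&(S<70)&(V>90)); 
    if len(X)>5: rect(X,'silver top')
    X=sel(nm&(abs(z-.09)<.005)&(y>.05)&(y<.4)&(S>100)); 
    if len(X)>5: rect(X,'brass top')
    X=sel(nm&(abs(z-.012)<.004)&(y>.05)&(y<.4)&(S<90)); 
    if len(X)>5: rect(X,'base')
    for n,m in (('red lid',((H<6)|(H>174))&(S>150)&(z>.1)&(y>-.45)&(V>60)),('blue cap',(H>100)&(H<130)&(S>150)&(z>.09)),('tall',(z>.13)&(y<.4))):
        X=sel(m&(x>.2)&(x<.9)); 
        if len(X)>5: rect(X,n)
E
python3 m.py top0 scene0
```

```text
top0
orange top 84 z med/max 0.1209 0.1237 mean [ 0.5566 -0.1443  0.1211] rect c [ 557.1 -144.3] size [ 9.8 43.5] ang 82.8
mould top 1346 z med/max 0.0845 0.0897 mean [ 0.5567 -0.1454  0.0845] rect c [ 556.9 -146. ] size [70.3 99.4] ang 82.5
silver top 192 z med/max 0.0893 0.0933 mean [0.5689 0.1353 0.0893] rect c [570.2 146.8] size [33.8 78.1] ang 82.9
brass top 180 z med/max 0.0885 0.0922 mean [0.5704 0.1568 0.0884] rect c [571.3 157.2] size [11.2 77.3] ang 84.3
base 2085 z med/max 0.0116 0.0159 mean [0.5741 0.1821 0.0117] rect c [574.8 184.4] size [191.1 109. ] ang 83.3
red lid 1775 z med/max 0.1195 0.1248 mean [ 0.6638 -0.3953  0.1196] rect c [ 663.9 -395.9] size [101.1 100.2] ang 88.1
blue cap 585 z med/max 0.1004 0.1078 mean [0.7031 0.0866 0.1007] rect c [656.6 -18.6] size [560.1  48.2] ang 66.2
scene0
orange top 45 z med/max 0.1191 0.1245 mean [ 0.5547 -0.1413  0.1188] rect c [ 555.4 -142.7] size [18.7 47.9] ang 86.9
mould top 682 z med/max 0.0841 0.0884 mean [ 0.5607 -0.1374  0.084 ] rect c [ 555.4 -144.3] size [ 72.3 101. ] ang 82.0
silver top 195 z med/max 0.0888 0.0933 mean [0.5674 0.1358 0.0888] rect c [567.1 135.1] size [13.4 78.8] ang 82.8
brass top 201 z med/max 0.0879 0.0929 mean [0.5705 0.1578 0.088 ] rect c [569.2 157.8] size [11.7 81.4] ang 83.8
base 2583 z med/max 0.0113 0.0159 mean [0.5868 0.2101 0.0113] rect c [573.4 184.5] size [191.2 111.6] ang 83.3
red lid 901 z med/max 0.1189 0.1233 mean [ 0.6641 -0.3933  0.1189] rect c [ 662.7 -395.5] size [103.3 101.7] ang 45.2
blue cap 879 z med/max 0.099 0.1074 mean [0.7251 0.1379 0.0989] rect c [655.2 -18.8] size [566.9  51.2] ang 66.2
```

The manual's scale: shifts go in shares of 62.5 mm and turns go in units of 0.25 rad. Converting my numbers, -0.041 m is -0.656, -0.028 m is -0.448, -0.133 rad is -0.532.

```bash
echo '{"motion": [[0.085,0,0,0,-0.532],[0.085,0,0,0,-0.528],[0.085,-0.656,-0.448,0,0],[0.085,-0.656,-0.448,0,0],[0.085,-0.656,-0.448,0,0],[0.085,-0.656,-0.448,0,0],[0.085,-0.656,-0.448,0,0],[0.085,-0.656,-0.448,0,0],[0.085,-0.656,-0.448,0,0],[0.085,-0.656,-0.448,0,0],[0.085,-0.656,-0.448,0,0],[0.085,-0.656,-0.448,0,0],[0.085,0,0,0,0],[0.085,0,0,0,0]]}' | python3 -m inch
python3 - <<'E'
from h import *
s=readout.observe(); print(s['time_s'],s['tool_pos'],s['eef_rot'],s['joint_pos'])
snap('wrist','w1')
E
python3 m.py w1
```

```text
time_s: 1.9
tool_pos: [0.5715, 0.1544, 0.2142]
eef_rot: [-0.203, -3.133, 0.0]
wrist_force: [-0.4, -0.2, 0.3]
gripper_width: 0.085
grasp_force: 0.0
1.9 [0.57146024 0.15439498 0.21422921] [-2.02801980e-01 -3.13336809e+00  1.53084626e-04] [2.63622499e-01 3.77480465e-01 3.25759588e-02 1.22750258e+00
 4.45578927e-04 3.92888474e-01]
w1
orange top 3 z med/max 0.1074 0.1089 mean [ 0.5289 -0.1431  0.1067] rect c [ 528.9 -143.1] size [2.7 0.1] ang 90.0
mould top 4017 z med/max 0.0848 0.0872 mean [ 0.5521 -0.1355  0.0848] rect c [ 554.1 -144.8] size [ 70.8 100.9] ang 81.5
silver top 848 z med/max 0.0897 0.0918 mean [0.5643 0.1347 0.0896] rect c [566.  134.4] size [10.1 79.4] ang 82.8
brass top 873 z med/max 0.0888 0.0915 mean [0.5675 0.157  0.0887] rect c [569.3 156.5] size [10. 80.] ang 82.8
base 7790 z med/max 0.0117 0.016 mean [0.5641 0.1919 0.0118] rect c [572.2 184.4] size [190.5 110. ] ang 82.9
blue cap 670 z med/max 0.0993 0.3226 mean [0.7292 0.2121 0.1106] rect c [655.1 204.6] size [204.5  41.8] ang 7.7
tall 53089 z med/max 0.311 0.3339 mean [0.5609 0.1556 0.3073] rect c [566.6 155. ] size [148.8  34. ] ang 82.6
```

View pics/w1.png

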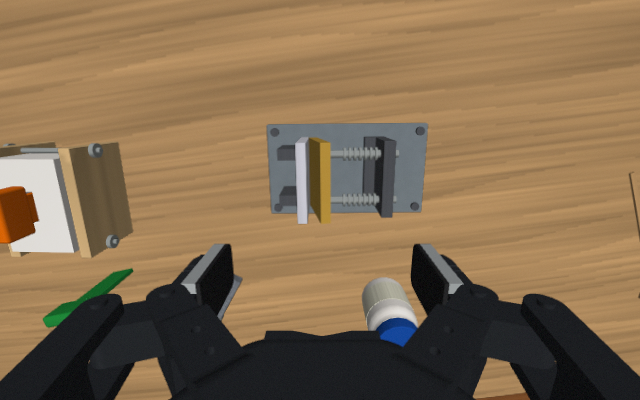

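The wrist view shows the clamp's silver plate at (302,180), its brass plate at (320,180), and the mould at left. The positions agree with the other views. Next I'll look at the mould from above.

In the tool's units: -0.0497 m is -0.7952, -0.004 m is -0.064.

```bash
echo '{"motion": [[0.085,-0.064,-0.7952,0,0],[0.085,-0.064,-0.7952,0,0],[0.085,-0.064,-0.7952,0,0],[0.085,-0.064,-0.7952,0,0],[0.085,-0.064,-0.7952,0,0],[0.085,-0.064,-0.7952,0,0],[0.085,0,0,0,0],[0.085,0,0,0,0]]}' | python3 -m inch
python3 - <<'E'
from h import *
snap('wrist','w2')
E
python3 m.py w2
```

```text
time_s: 2.95
tool_pos: [0.5572, -0.1431, 0.2149]
eef_rot: [-0.201, -3.135, -0.001]
wrist_force: [-0.6, 0.4, 0.2]
gripper_width: 0.085
grasp_force: 0.0
w2
orange top 3 z med/max 0.1212 0.1214 mean [ 0.5703 -0.1459  0.1205] rect c [ 569.6 -143.3] size [ 9.4 23.1] ang 50.3
mould top 6170 z med/max 0.0847 0.0872 mean [ 0.5511 -0.1454  0.0847] rect c [ 554.7 -145.9] size [ 70.1 100.2] ang 82.1
silver top 826 z med/max 0.0895 0.0916 mean [0.565  0.1341 0.0895] rect c [566.5 134.2] size [12.1 80.4] ang 83.2
brass top 1023 z med/max 0.0883 0.0913 mean [0.5683 0.1554 0.0881] rect c [569.7 156.9] size [14.4 79.9] ang 83.0
base 4192 z med/max 0.0115 0.016 mean [0.5551 0.1342 0.0116] rect c [571.6 176.4] size [177.1 110.1] ang 83.4
red lid 2265 z med/max 0.1196 0.3096 mean [ 0.6299 -0.4028  0.1212] rect c [ 594.9 -332.5] size [ 77.3 273.2] ang 38.0
blue cap 1103 z med/max 0.1038 0.3212 mean [ 0.5804 -0.1866  0.1033] rect c [626.8 -28.3] size [525.6  91.5] ang 66.4
tall 53059 z med/max 0.3116 0.334 mean [ 0.5465 -0.1419  0.3079] rect c [ 552.3 -142.6] size [148.4  34.6] ang 82.3
```

View pics/w2.png

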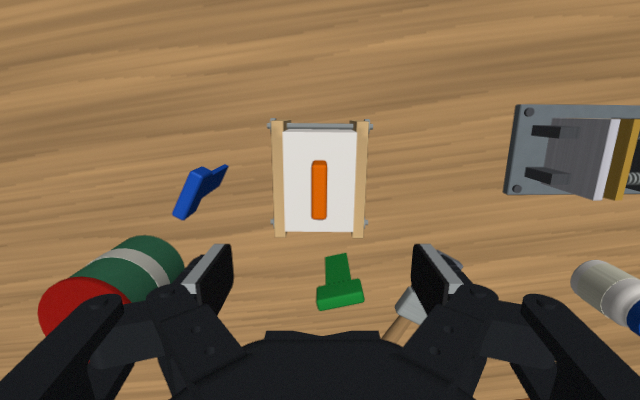

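The wrist view is centred over the mould, with the orange grip at (319,190) clear between the open pads. I'll refine its centre and yaw.

```bash
python3 - <<'E'
from h import *
from m import rect
p,W=cloud('w2'); q=p.astype(int)
m=np.zeros(p.shape[:2],bool); m[150:230,300:340]=1
o=m&(q[...,0]>q[...,2]+70)&(q[...,0]>q[...,1]*1.5)
X=W[o]; print(np.percentile(X[:,2],[5,50,95]).round(4)); rect(X[X[:,2]>.118],'orange'); rect(X[X[:,2]>.09],'o all')
w=m&~o&(W[...,2]>.07)
X=W[(abs(W[...,2]-.085)<.003)&(W[...,1]>-.2)&(W[...,1]<-.08)&(W[...,0]<.62)&(q.min(2)>150)]; rect(X,'mould')
E
```

```text
[nan nan nan]
orange 797 z med/max 0.1214 0.1238 mean [ 0.5529 -0.1451  0.1213] rect c [ 553.7 -145. ] size [12.4 47.9] ang 82.1
o all 847 z med/max 0.1214 0.1238 mean [ 0.5517 -0.1449  0.1206] rect c [ 553.6 -145.1] size [12.4 48. ] ang 82.3
mould 6170 z med/max 0.0847 0.0872 mean [ 0.5511 -0.1454  0.0847] rect c [ 554.7 -145.9] size [ 70.1 100.2] ang 82.0
```

```bash
echo '{"motion": [[0.085,0.0336,-0.0352,0,0],[0.085,0,0,0.416,0],[0.085,0,0,0.416,0],[0.085,0,0,0.416,0],[0.085,0,0,0.416,0],[0.085,0,0,0,0],[0.085,0,0,0,0]]}' | python3 -m inch 20; echo '{"motion": [[0.0,0,0,0,0],[0.0,0,0,0,0],[0.0,0,0,0,0],[0.0,0,0,0,0],[0.0,0,0,0,0],[0.0,0,0,0,0],[0.0,0,0,0,0],[0.0,0,0,0,0]]}' | python3 -m inch 20
```

```text
time_s: 3.88
tool_pos: [0.5558, -0.1459, 0.1118]
eef_rot: [0.201, 3.134, -0.0]
wrist_force: [0.6, -0.0, 0.3]
gripper_width: 0.085
grasp_force: 0.0
time_s: 4.88
tool_pos: [0.5552, -0.1463, 0.1108]
eef_rot: [-0.202, -3.135, -0.0]
wrist_force: [0.0, -1.2, -0.7]
gripper_width: 0.0003
grasp_force: 0.0
```

The fingers closed to zero, so nothing was gripped. I'll look.

```bash
python3 - <<'E'
from h import *
snap('wrist','w3'); snap('scene','s3')
a=cv2.imread('pics/w3.png');b=cv2.imread('pics/s3.png')[100:260,180:436]
b=cv2.resize(b,(640,400))
cv2.imwrite('pics/c3.png',cv2.resize(np.vstack([a[:330],b]),None,fx=.8,fy=.8))
E
```

```text
(no output)
```

View pics/c3.png

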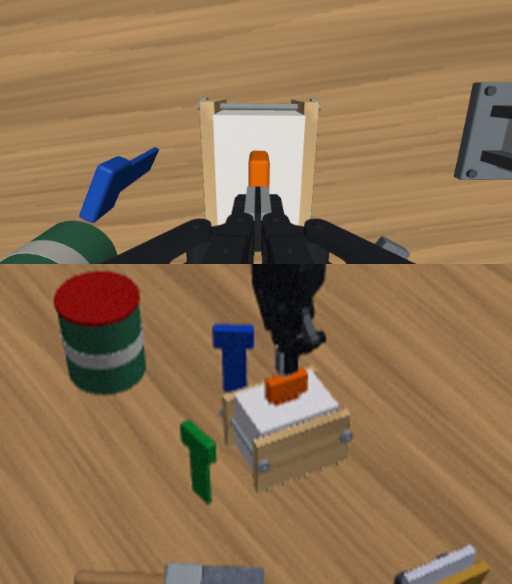

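```bash
python3 - <<'E'
from h import *
from m import rect
p,W=cloud('s3'); q=p.astype(int)
R=(slice(100,190),slice(290,345))
# raw coords: x=180+u*.4*.. ; list dark pixels near the mould
w=W.reshape(-1,3); c=q.reshape(-1,3)
k=(abs(w[:,0]-.555)<.06)&(abs(w[:,1]+.145)<.06)&(w[:,2]>.09)
o=k&(c[:,0]>c[:,2]+70)
g=k&~o&(c.max(1)-c.min(1)<40)
print('orange',w[o].min(0),w[o].max(0)); G=w[g]; print('grip',G.min(0),np.percentile(G,5,axis=0),G[np.argsort(G[:,2])[:8]])
p,W=cloud('w3'); q=p.astype(int); w=W.reshape(-1,3); c=q.reshape(-1,3)
k=(abs(w[:,0]-.555)<.06)&(abs(w[:,1]+.145)<.06)&(w[:,2]>.09)
o=k&(c[:,0]>c[:,2]+70); g=k&~o&(c.max(1)-c.min(1)<40)
print('orange',np.percentile(w[o],[2,98],axis=0)); G=w[g]; print(G[np.argsort(G[:,2])[:400:40]])
for a in range(290,336,4): 
  r=W[a-60, 300:350]; print(a-60,r[::6].round(3).tolist()) if a>326 else 0
print(camera_info('wrist')['cam_to_world'], readout.observe())
E
```

```text
orange [ 0.53152373 -0.152593    0.09104449] [ 0.58170441 -0.13189934  0.13723047]
grip [ 0.51909377 -0.20389827  0.09191045] [ 0.53553564 -0.15845949  0.19767768] [[ 0.53494949 -0.1369763   0.09191045]
 [ 0.53877207 -0.13571356  0.09486406]
 [ 0.58137182 -0.14622425  0.09663622]
 [ 0.58139999 -0.14216817  0.09671522]
 [ 0.56567114 -0.14952604  0.1315784 ]
 [ 0.56591583 -0.14136286  0.13178308]
 [ 0.56593098 -0.1452404   0.13189312]
 [ 0.56452234 -0.13949713  0.13246456]]
orange [[ 0.52940401 -0.14988089  0.09838488]
 [ 0.54690035 -0.13648544  0.12287858]]
[[ 0.53098487 -0.14910169  0.09403879]
 [ 0.54450767 -0.13989944  0.13160608]
 [ 0.54409146 -0.140887    0.13355674]
 [ 0.54284042 -0.15142442  0.1344791 ]
 [ 0.54367395 -0.14522016  0.13566149]
 [ 0.54397421 -0.13999489  0.13657052]
 [ 0.5438102  -0.14237829  0.13741921]
 [ 0.54910873 -0.13402024  0.13842235]
 [ 0.5487849  -0.13357582  0.13924309]
 [ 0.54858364 -0.13643194  0.13996397]]
270 [[0.54, -0.152, 0.172], [0.541, -0.15, 0.171], [0.542, -0.148, 0.169], [0.545, -0.147, 0.164], [0.546, -0.144, 0.163], [0.543, -0.142, 0.169],
[... 573 characters left out ...]
75, 'joint_pos': array([-2.57557525e-01,  4.04193289e-01, -2.05026390e-01,  9.61589080e-01,
       -2.26893840e-05, -1.28780902e-01]), 'joint_velocities': array([-0.00169215, -0.00152385, -0.00215565,  0.00057909, -0.0001683 ,
       -0.000845  ]), 'joint_torque': array([-2.84787995e-03, -4.66900027e+01,  2.35376126e+01,  1.48500465e-03,
       -5.61404104e-04,  1.40452624e-05]), 'tool_pos': array([ 0.55521502, -0.14625593,  0.11078807]), 'eef_rot': array([-2.02141038e-01, -3.13506609e+00,  3.12280758e-05]), 'wrist_force': array([-0.49839266,  0.26044441,  0.42241783]), 'wrist_torque': array([-0.0235163 , -0.0192565 ,  0.00465815]), 'grasp_force': 0.0, 'gripper_width': 8.952797454637764e-05}
```

```bash
python3 - <<'E'
import cv2,numpy as np
a=cv2.imread('pics/w3.png')[170:330,250:390]; b=cv2.imread('pics/s3.png')[110:200,280:370]
cv2.imwrite('pics/c4.png',np.hstack([cv2.resize(a,(395,450)),cv2.resize(b,(400,450))][:2]))
E
```

```text
(no output)
```

View pics/c4.png

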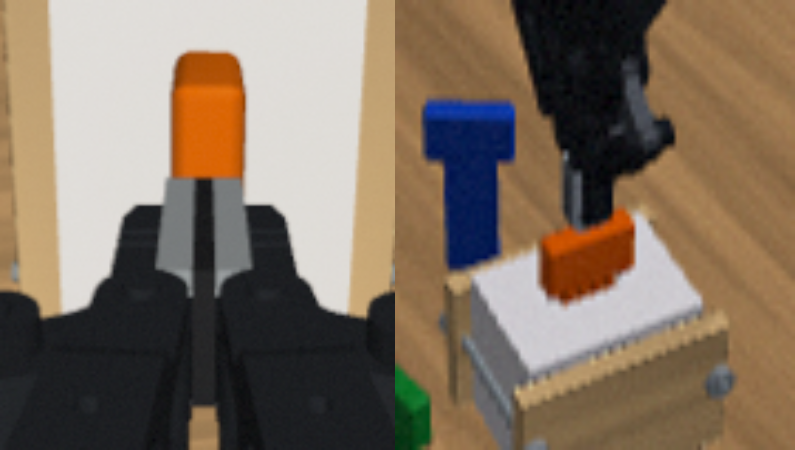

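Both depth views put the closed fingertips at z≈0.131, about 20 mm behind the reported TCP instead of 19 mm ahead. They are centred correctly in x and y. The grip stood untouched below them. I'll check this against the open-finger view before going lower.

```bash
echo '{"motion": [[0.085,0,0,0,0],[0.085,0,0,0,0],[0.085,0,0,0,0],[0.085,0,0,0,0],[0.085,0,0,0,0],[0.085,0,0,0,0]]}' | python3 -m inch 20; python3 - <<'E'
from h import *
snap('wrist','w4'); snap('scene','s4')
for t,tz in (('w2',.2149),('w4',readout.observe()['tool_pos'][2]),('s4',readout.observe()['tool_pos'][2])):
    p,W=cloud(t); q=p.astype(int); w=W.reshape(-1,3); c=q.reshape(-1,3)
    k=(abs(w[:,0]-.555)<.03)&(abs(w[:,1]+.145)<.08)&(w[:,2]>tz-.03)&(w[:,2]>.095)&(c.max(1)-c.min(1)<40)
    G=w[k]; z=np.sort(G[:,2]); print(t,tz,len(z),z[:60:6].round(4),'tip-tcp',(z[20]-tz).round(4))
    for s in (1,-1):
        F=G[(s*(G[:,1]+.145)>0)]; F=F[F[:,2]<z[20]+.01]; print(s,np.percentile(F,[1,50,99],axis=0).round(4).tolist())
E
```

```text
time_s: 5.72
tool_pos: [0.5552, -0.1463, 0.1108]
eef_rot: [0.202, 3.135, 0.0]
wrist_force: [-0.1, -0.3, 0.0]
gripper_width: 0.0851
grasp_force: 0.0
w2 0.2149 52854 [0.2432 0.244  0.2446 0.2447 0.2449 0.245  0.2453 0.2455 0.2456 0.2458] tip-tcp 0.0299
1 [[0.551, -0.1023, 0.2438], [0.5581, -0.1004, 0.2504], [0.5722, -0.0881, 0.2547]]
-1 [[0.539, -0.1959, 0.2448], [0.5466, -0.1853, 0.2506], [0.5607, -0.1836, 0.2547]]
w4 0.11079598014941136 53015 [0.0959 0.1149 0.1183 0.1185 0.1185 0.1187 0.1189 0.119  0.1191 0.1193] tip-tcp 0.0077
1 [[0.5788, -0.1437, 0.1206], [0.5788, -0.1437, 0.1206], [0.5788, -0.1437, 0.1206]]
-1 [[0.5307, -0.1556, 0.0979], [0.5556, -0.1519, 0.1191], [0.5791, -0.146, 0.1219]]
s4 0.11079598014941136 4415 [0.0952 0.1428 0.144  0.1454 0.1467 0.1473 0.1481 0.1487 0.1503 0.1513] tip-tcp 0.0355
1 [[0.5551, -0.1291, 0.1109], [0.5681, -0.0965, 0.1504], [0.5776, -0.0887, 0.156]]
-1 [[0.5385, -0.1949, 0.1182], [0.5509, -0.1882, 0.1481], [0.5723, -0.1644, 0.156]]
```

The open tips sit 30 mm behind the TCP, so the 39 mm offset holds in both views. I'll descend 38.5 mm more and grip gently.

```bash
echo '{"motion": [[0.085,0,0.0128,0.16,0],[0.085,0,0,0.16,0],[0.085,0,0,0.16,0],[0.085,0,0,0.136,0],[0.085,0,0,0,0],[0.0,0,0,0,0],[0.0,0,0,0,0],[0.0,0,0,0,0],[0.0,0,0,0,0],[0.0,0,0,0,0],[0.0,0,0,0,0],[0.0,0,0,0,0]]}' | python3 -m inch 20
```

```text
time_s: 7.32
tool_pos: [0.5556, -0.1455, 0.0726]
eef_rot: [0.202, 3.135, -0.0]
wrist_force: [0.0, -0.1, 2.5]
gripper_width: 0.0136
grasp_force: 25.1
```

```bash
echo '{"motion": [[0.0,0,0,0,0],[0.0,0,0,0,0],[0.0,0,0,-0.16,0],[0.0,0,0,-0.24,0],[0.0,0,0,-0.32,0],[0.0,0,0,-0.32,0],[0.0,0,0,-0.32,0],[0.0,0,0,-0.32,0],[0.0,0,0,0,0],[0.0,0,0,0,0]]}' | python3 -m inch 70
python3 - <<'E'
from h import *
snap('scene','s5'); snap('wrist','w5'); snap('top','t5')
s=readout.observe(); print(s['wrist_force'],s['tool_pos'])
a=cv2.imread('pics/w5.png'); b=cv2.imread('pics/s5.png')[60:230,230:400]
cv2.imwrite('pics/c5.png',np.hstack([cv2.resize(a[100:,160:480],(400,375)),cv2.resize(b,(375,375))]))
for t in('s5','w5'):
    p,W=cloud(t); q=p.astype(int); o=(q[...,0]>q[...,2]+70)&(q[...,0]>q[...,1]*1.5)&(W[...,2]>.09)&(abs(W[...,0]-.555)<.06)&(abs(W[...,1]+.145)<.05)
    X=W[o]; print(t,len(X),np.percentile(X,[1,99],axis=0).round(4).tolist())
E
```

```text
time_s: 8.57
tool_pos: [0.5548, -0.1454, 0.177]
eef_rot: [-0.202, -3.134, -0.0]
wrist_force: [0.8, 0.9, -1.2]
gripper_width: 0.0131
grasp_force: 68.1
[-1.35614001  0.12037319 -0.01618966] [ 0.55448919 -0.1452658   0.17627841]
s5 420 [[0.5352, -0.1525, 0.1252], [0.5801, -0.1338, 0.2269]]
w5 4075 [[0.5285, -0.1533, 0.1364], [0.5764, -0.1363, 0.2266]]
```

View pics/c5.png

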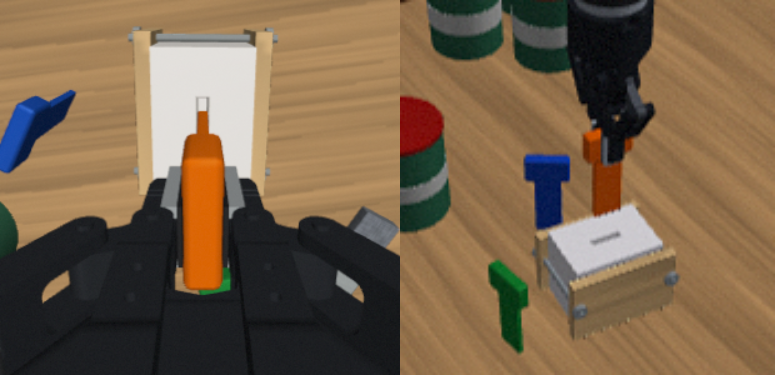

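The blade is clear of the mould, upright and centred in the pads, with its lower end at about z=0.122. The slot is visible empty below it. I'll carry it over the gap, aiming 5 mm off the fixed face.

In the tool's units: 0.0413 m is 0.6608, 0.0035 m is 0.056, -0.004 rad is -0.016.

```bash
echo '{"motion": [[0.0,0.056,0.6608,0,-0.016],[0.0,0.056,0.6608,0,0],[0.0,0.056,0.6608,0,0],[0.0,0.056,0.6608,0,0],[0.0,0.056,0.6608,0,0],[0.0,0.056,0.6608,0,0],[0.0,0.056,0.6608,0,0],[0.0,0,0,0,0],[0.0,0,0,0,0],[0.0,0,0,0,0]]}' | python3 -m inch
cat > f.py <<'E'
from h import *
import sys
t=sys.argv[1]; s=readout.observe(); snap('wrist',t); snap('scene',t+'s')
print(s['tool_pos'].round(4),s['wrist_force'].round(1),s['eef_rot'].round(4))
O=np.array([.5666,.1394]); yc=np.array([.125,.992]); xc=np.array([.992,-.125])
print('tcp in clamp',((s['tool_pos'][:2]-O)@xc).round(4),((s['tool_pos'][:2]-O)@yc).round(4))
for n in (t,t+'s'):
    p,W=cloud(n); q=p.astype(int); S=q.max(2)-q.min(2); d=W[...,:2]-O; X=d@xc; Y=d@yc; Z=W[...,2]
    L=(abs(X)<.042)&(abs(Z-.09)<.004)
    for nm,m in (('silver',L&(S<45)&(q.min(2)>90)&(abs(Y+.005)<.02)),('brass',L&(S>60)&(q[...,0]<1.6*q[...,1])&(Y>.005)&(Y<.035)),('blade',(q[...,0]>q[...,2]+70)&(q[...,0]>q[...,1]*1.7)&(Z>.06)&(abs(X)<.05)&(abs(Y)<.05))):
        if m.sum()<8: continue
        print(n,nm,m.sum(),'Y',np.percentile(Y[m],[2,50,98]).round(4),'X',np.percentile(X[m],[2,98]).round(4),'Z',np.percentile(Z[m],[1,99]).round(4),'slope',np.polyfit(X[m],Y[m],1)[0].round(4))
E
python3 f.py w6
```

```text
time_s: 9.98
tool_pos: [0.5669, 0.1433, 0.177]
eef_rot: [-0.198, -3.135, 0.001]
wrist_force: [0.6, 0.0, -0.8]
gripper_width: 0.0129
grasp_force: 68.4
[0.5669 0.1433 0.177 ] [ 0.6  0.  -0.8] [-1.9810e-01 -3.1347e+00  9.0000e-04]
tcp in clamp -0.0002 0.0039
w6 silver 696 Y [-0.0099 -0.0052 -0.0002] X [-0.0386  0.009 ] Z [0.0878 0.0912] slope -0.0167
w6 brass 888 Y [0.013  0.0185 0.023 ] X [-0.0391  0.029 ] Z [0.0864 0.0907] slope 0.0388
w6 blade 4076 Y [-0.0025  0.0039  0.0103] X [-0.0261  0.0208] Z [0.1326 0.2272] slope -0.0004
w6s silver 180 Y [-0.0097 -0.0038  0.0017] X [-0.0374  0.0393] Z [0.0862 0.0924] slope 0.0105
w6s brass 176 Y [0.0137 0.0183 0.0237] X [-0.0377  0.0383] Z [0.0861 0.0915] slope 0.0082
w6s blade 465 Y [-0.0012  0.0067  0.0117] X [-0.0135  0.0247] Z [0.1231 0.2264] slope -0.0105
```

In the tool's units: 0.01 m is 0.16, 0.008 m is 0.128.

```bash
echo '{"motion": [[0.0,0,0.016,0,0],[0.0,0,0,0.16,0],[0.0,0,0,0.16,0],[0.0,0,0,0.16,0],[0.0,0,0,0.128,0],[0.0,0,0,0.096,0],[0.0,0,0,0,0],[0.0,0,0,0,0]]}' | python3 -m inch; python3 f.py w7; python3 - <<'E'
from h import *
a=cv2.imread('pics/w7.png')[100:320,220:420]; b=cv2.imread('pics/w7s.png')[190:350,340:480]
cv2.imwrite('pics/c7.png',np.hstack([cv2.resize(a,(400,440)),cv2.resize(b,(385,440))]))
E
```

```text
time_s: 11.08
tool_pos: [0.5675, 0.1455, 0.1336]
eef_rot: [0.196, 3.135, 0.0]
wrist_force: [-0.2, -0.4, -0.6]
gripper_width: 0.0129
grasp_force: 68.4
[0.5675 0.1455 0.1336] [-0.2 -0.4 -0.6] [1.9580e-01 3.1349e+00 3.0000e-04]
tcp in clamp 0.0002 0.0062
w7 silver 900 Y [-0.0098 -0.0058 -0.0001] X [-0.0394  0.0115] Z [0.087 0.091] slope -0.0454
w7 brass 965 Y [0.0131 0.0185 0.0229] X [-0.0393  0.0128] Z [0.0866 0.0905] slope 0.0499
w7 blade 4089 Y [-0.0002  0.0062  0.0125] X [-0.0258  0.021 ] Z [0.0891 0.1837] slope -0.0007
w7s silver 106 Y [-0.0097 -0.0033  0.0015] X [-0.0376  0.039 ] Z [0.0863 0.0925] slope -0.0098
w7s brass 186 Y [0.0131 0.0188 0.0238] X [-0.0375  0.0388] Z [0.0861 0.0915] slope 0.0085
w7s blade 404 Y [0.0003 0.009  0.0141] X [-0.0129  0.0251] Z [0.0838 0.184 ] slope -0.0033
```

View pics/c7.png

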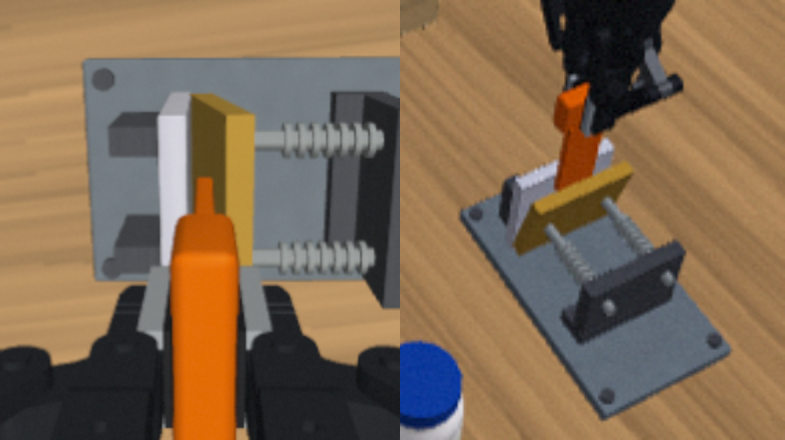

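The blade's lower end is in the gap between silver and brass, touching neither yet. I'll move toward the silver plate until I feel contact.

In the tool's units: -0.0025 m is -0.04.

```bash
echo '{"motion": [[0.0,0,-0.04,0,0],[0.0,0,0,0,0],[0.0,0,0,0,0]]}' | python3 -m inch; echo '{"motion": [[0.0,0,-0.0096,0,0],[0.0,0,0,0,0],[0.0,0,0,0,0]]}' | python3 -m inch;echo '{"motion": [[0.0,0,-0.008,0,0],[0.0,0,0,0,0],[0.0,0,0,0,0]]}' | python3 -m inch
```

```text
time_s: 11.55
tool_pos: [0.567, 0.1429, 0.1334]
eef_rot: [0.196, 3.135, -0.0]
wrist_force: [0.4, -0.4, -0.1]
gripper_width: 0.0131
grasp_force: 68.3
time_s: 11.92
tool_pos: [0.567, 0.1427, 0.1334]
eef_rot: [0.196, 3.135, 0.001]
wrist_force: [-0.3, 2.0, 0.1]
gripper_width: 0.0135
grasp_force: 68.3
time_s: 12.3
tool_pos: [0.5669, 0.1424, 0.1334]
eef_rot: [0.195, 3.135, 0.002]
wrist_force: [0.4, 4.3, -0.1]
gripper_width: 0.013
grasp_force: 68.3
```

Contact with the silver plate came at about 2 N. I'll ease off slightly and slide down, watching the vertical drag.

```bash
echo '{"motion": [[0.0,0,0.0064,0.048,0],[0.0,0,0,0.048,0],[0.0,0,0,0.048,0],[0.0,0,0,0.048,0],[0.0,0,0,0,0]]}' | python3 -m inch; echo '{"motion": [[0.0,0,0,0.032,0],[0.0,0,0,0,0]]}' | python3 -m inch; echo '{"motion": [[0.0,0,0,0.032,0],[0.0,0,0,0,0]]}' | python3 -m inch; echo '{"motion": [[0.0,0,0,0.032,0],[0.0,0,0,0,0]]}' | python3 -m inch; echo '{"motion": [[0.0,0,0,0.032,0],[0.0,0,0,0,0]]}' | python3 -m inch
```

```text
time_s: 12.92
tool_pos: [0.5669, 0.1425, 0.1209]
eef_rot: [-0.196, -3.135, -0.001]
wrist_force: [1.2, 4.5, -1.5]
gripper_width: 0.0132
grasp_force: 68.1
time_s: 13.18
tool_pos: [0.567, 0.1425, 0.1192]
eef_rot: [0.196, 3.135, 0.001]
wrist_force: [0.6, 4.4, -0.8]
gripper_width: 0.0133
grasp_force: 68.3
time_s: 13.42
tool_pos: [0.567, 0.1425, 0.1173]
eef_rot: [0.196, 3.135, 0.001]
wrist_force: [0.7, 5.2, 1.8]
gripper_width: 0.0129
grasp_force: 68.5
time_s: 13.68
tool_pos: [0.567, 0.1425, 0.1152]
eef_rot: [0.196, 3.135, 0.001]
wrist_force: [-0.5, 5.3, 1.6]
gripper_width: 0.0132
grasp_force: 68.6
time_s: 13.92
tool_pos: [0.567, 0.1425, 0.1132]
eef_rot: [0.196, 3.135, 0.001]
wrist_force: [0.8, 5.3, 0.1]
gripper_width: 0.0129
grasp_force: 68.6
```

```bash
echo '{"motion": [[0.0,0,0.0064,0.016,0],[0.0,0,0,0,0]]}' | python3 -m inch; for i in 1; do :; done; echo '{"motion": [[0.0,0,0,0.024,0],[0.0,0,0,0,0]]}' | python3 -m inch; echo '{"motion": [[0.0,0,0,0.024,0],[0.0,0,0,0,0]]}' | python3 -m inch; echo '{"motion": [[0.0,0,0,0.024,0],[0.0,0,0,0,0]]}' | python3 -m inch
```

```text
time_s: 14.18
tool_pos: [0.567, 0.1426, 0.1122]
eef_rot: [0.196, 3.135, -0.0]
wrist_force: [1.1, 4.8, 1.6]
gripper_width: 0.0128
grasp_force: 68.8
time_s: 14.42
tool_pos: [0.5668, 0.1426, 0.1106]
eef_rot: [-0.196, -3.135, 0.0]
wrist_force: [0.3, 4.4, -0.3]
gripper_width: 0.0131
grasp_force: 68.7
time_s: 14.68
tool_pos: [0.5669, 0.1426, 0.1091]
eef_rot: [-0.196, -3.135, 0.0]
wrist_force: [1.0, 3.9, 0.9]
gripper_width: 0.0128
grasp_force: 68.7
time_s: 14.92
tool_pos: [0.567, 0.1426, 0.108]
eef_rot: [0.196, 3.135, -0.0]
wrist_force: [0.2, 4.0, 2.8]
gripper_width: 0.0132
grasp_force: 69.1
```

```bash
echo '{"motion": [[0.0,0,0,0.024,0],[0.0,0,0,0,0]]}' | python3 -m inch; echo '{"motion": [[0.0,0,0,0.024,0],[0.0,0,0,0,0]]}' | python3 -m inch; echo '{"motion": [[0.0,0,0,0.024,0],[0.0,0,0,0,0]]}' | python3 -m inch
```

```text
time_s: 15.18
tool_pos: [0.5672, 0.1426, 0.1067]
eef_rot: [0.196, 3.135, -0.0]
wrist_force: [0.2, 4.3, 4.8]
gripper_width: 0.0134
grasp_force: 69.3
time_s: 15.42
tool_pos: [0.5674, 0.1426, 0.1054]
eef_rot: [0.196, 3.134, -0.0]
wrist_force: [0.1, 3.9, 5.1]
gripper_width: 0.0133
grasp_force: 69.4
time_s: 15.68
tool_pos: [0.5675, 0.1426, 0.104]
eef_rot: [0.196, 3.134, -0.0]
wrist_force: [-0.2, 4.7, 5.8]
gripper_width: 0.0131
grasp_force: 69.4
```

```bash
python3 f.py w8
```

```text
[0.5675 0.1426 0.104 ] [-0.2  4.7  5.8] [ 0.1958  3.1341 -0.    ]
tcp in clamp 0.0005 0.0033
w8 silver 886 Y [-0.0097 -0.0057 -0.0002] X [-0.0396 -0.0005] Z [0.0879 0.0912] slope -0.0882
w8 brass 1259 Y [0.0137 0.0189 0.0238] X [-0.0396  0.0063] Z [0.0864 0.0906] slope 0.0278
w8 blade 4056 Y [-0.0031  0.0033  0.0097] X [-0.0255  0.0213] Z [0.0724 0.1542] slope -0.0007
w8s silver 81 Y [-0.0096 -0.0031  0.002 ] X [-0.036   0.0407] Z [0.0862 0.0917] slope -0.0181
w8s brass 176 Y [0.0141 0.0191 0.0251] X [-0.0377  0.0395] Z [0.0862 0.0909] slope 0.0128
w8s blade 287 Y [-0.0036  0.0062  0.0113] X [-0.0114  0.0254] Z [0.0754 0.1547] slope -0.0045
```

The brass plate has moved about 0.7 mm, with touch at TCP z≈0.108, and the blade hasn't slipped. It needs about 6 mm more.

```bash
echo '{"motion": [[0.0,0,0,0.024,0],[0.0,0,0,0,0],[0.0,0,0,0.024,0],[0.0,0,0,0,0],[0.0,0,0,0.024,0],[0.0,0,0,0,0],[0.0,0,0,0,0]]}' | python3 -m inch; python3 f.py w9
```

```text
time_s: 16.65
tool_pos: [0.5678, 0.1426, 0.0999]
eef_rot: [0.196, 3.133, 0.0]
wrist_force: [-0.2, 3.5, 8.3]
gripper_width: 0.0128
grasp_force: 69.7
[0.5678 0.1426 0.0999] [-0.2  3.5  8.3] [0.1956 3.1333 0.    ]
tcp in clamp 0.0008 0.0033
w9 silver 924 Y [-0.0098 -0.0058 -0.0001] X [-0.0396 -0.0019] Z [0.0868 0.091 ] slope -0.0847
w9 brass 1283 Y [0.0146 0.0199 0.0246] X [-0.0394  0.0057] Z [0.0868 0.0905] slope 0.027
w9 blade 4049 Y [-0.0031  0.0033  0.0097] X [-0.0252  0.0216] Z [0.0708 0.15  ] slope -0.0004
w9s silver 80 Y [-0.0094 -0.0033  0.0015] X [-0.0364  0.04  ] Z [0.0861 0.0915] slope -0.0386
w9s brass 180 Y [0.0149 0.0199 0.0255] X [-0.0382  0.0385] Z [0.0861 0.0914] slope 0.0041
w9s blade 271 Y [-0.0029  0.0063  0.0113] X [-0.0113  0.0257] Z [0.0748 0.15  ] slope 0.0114
```

In the tool's units: 0.001 m is 0.016.

```bash
echo '{"motion": [[0.0,0,0,0.016,0],[0.0,0,0,0,0],[0.0,0,0,0.016,0],[0.0,0,0,0,0],[0.0,0,0,0,0],[0.0,0,0,0,0]]}' | python3 -m inch; python3 f.py w10; python3 - <<'E'
from h import *
a=cv2.imread('pics/w10.png')[100:320,220:420]; b=cv2.imread('pics/w10s.png')[190:350,340:480]
cv2.imwrite('pics/c10.png',np.hstack([cv2.resize(a,(400,440)),cv2.resize(b,(385,440))]))
E
```

```text
time_s: 17.5
tool_pos: [0.568, 0.1426, 0.0981]
eef_rot: [0.196, 3.133, 0.0]
wrist_force: [-0.4, 3.2, 8.8]
gripper_width: 0.0133
grasp_force: 69.9
[0.568  0.1426 0.0981] [-0.4  3.2  8.8] [0.1957 3.1328 0.    ]
tcp in clamp 0.001 0.0033
w10 silver 923 Y [-0.0098 -0.0058 -0.0001] X [-0.0397 -0.0019] Z [0.0867 0.091 ] slope -0.0855
w10 brass 1302 Y [0.0149 0.0202 0.0249] X [-0.0395  0.0055] Z [0.0866 0.0906] slope 0.0281
w10 blade 4042 Y [-0.0031  0.0033  0.0097] X [-0.0251  0.0217] Z [0.0708 0.1483] slope 0.0
w10s silver 73 Y [-0.0087 -0.0034  0.0014] X [-0.0368  0.0399] Z [0.0862 0.0922] slope -0.0428
w10s brass 180 Y [0.0152 0.0204 0.0259] X [-0.0378  0.0398] Z [0.0861 0.0913] slope 0.0197
w10s blade 269 Y [-0.0022  0.0062  0.0114] X [-0.0105  0.0259] Z [0.0735 0.1485] slope -0.0066
```

View pics/c10.png

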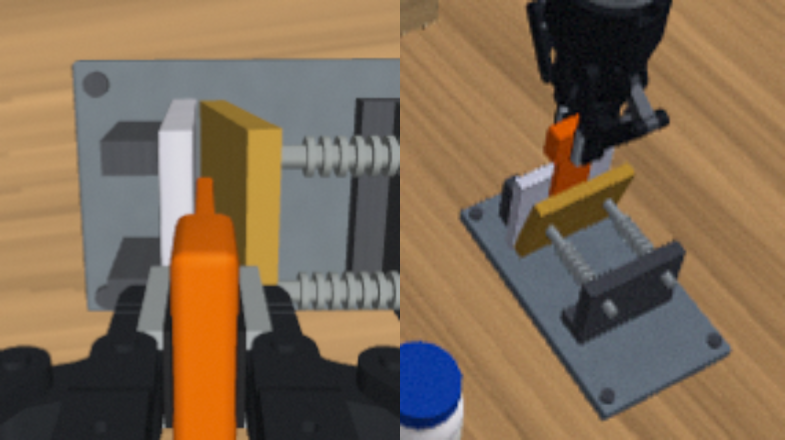

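The blade stands flat against silver, with brass displaced by about 1.9 to 2.0 mm. Drag is about 9 N, tilt about 0.15°, and the grip hasn't slipped. I'm handing in.

```bash
python3 -c "
from rig import env
print(env.close_job())"
```

```text
the job is handed in; nothing more can be done
None
```

I handed the job in with the orange blade still gripped, upright and flat on the silver plate, the brass plate open about 2 mm, and the tin, glue jar and brush untouched; no verdict was returned.

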